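# Open the hasped parts chest

### The arm

A 6-joint arm with a two-finger parallel gripper is mounted at the origin on a cart in front of the work surface, level with it; the furniture and walls round the work are solid. World frame = base frame: x ahead of the robot, y to its left, z up, the work surface at z = 0. Lengths are in m, angles in rad, forces in N, time in s.
With the tool pointing down it reaches from about 0.275 to 0.975 m from the base axis. Payload 8.4 kg.
Tool frame: the origin (TCP) lies at the very end of the fingers, on their centre line; the grasp point (between the pads) lies arm.hold_point_z behind it (arm.hold_point_z is the distance from the TCP to the grasp point, in m); y points along the fingers, x is the direction in which the jaws open and shut, and the axes are right-handed (so a half turn about y gives the same grasp; the last joint's range is limited). The gripper opens to 92 mm and grips with 3 to 60 N. Pads are 20 mm wide; open, the fingers measure 128 mm over their backs; the gripper's body (75 mm by 189 mm) begins 69 mm behind the grasp point.
Start: joints at [-1.331, 0.353, 1.633, -0, 1.155, -0.002], TCP at [0.15, -0.607, 0.215] pointing down, gripper open.
Joint ranges: [-2.63, 2.63], [-0.92, 2.1], [0.06, 2.66], [-1.3, 4.44], [0, 2.69], [-3.02, 3.02]. Speed limits (rad/s): [2.22, 2.22, 2.79, 3.14, 3.14, 3.14].

### API

Orientations are given as a rotation vector (axis times angle).
In Python, from rig import arm, vision gives the robot as it stands. The module is installed in compiled form; this text tells all that it offers.
- The arm moves only by the shell command python3 -m creep 'ROWS' [OPENING] [FORCE]. ROWS is JSON, a list of rows, each a list of 6 numbers: the shift along the tool's x, y, z in cm, then the turn, a rotation vector about the tool's x, y, z in degrees. A call has 1 to 5 rows; each row shifts and turns the commanded pose from where the row before left it, along the tool's axes as they then stand; what a row does not reach is not made up. A row lasts 1/8 s, in which the tool goes at most 62.5 mm and 10.7 degrees, less where a joint would pass 70% of its speed; a pose out of reach is approached as far as the arm can. A call with a gripper value outside its range is refused whole. OPENING is the closure, from 0 (fully open) to 1 (shut), set as the call begins (- or left out, the last holds). The fingers move at their own pace and stop on an object; FORCE is the grip in N (left out, the last holds). Time passes only in rows, so rows that do not move let the fingers close. It gives the time, the measured TCP pose, the force and the opening at its end, in the units of the state.
- arm.state(): the state, without advancing time (a new reading comes with each control period).
- vision.camera(name): name is "side" or "top" or "wrist"; returns a dict with "frame" (420x560x3 uint8, blue, green, red), "fx", "fy", "cx", "cy" (pixels), "view" (4x4, takes a point from world to camera coordinates); the wrist camera has in their place "tool_from_camera" (4x4, takes a point from camera to tool coordinates, whose origin is the TCP and whose axes are the tool frame's). Camera axes: x right, y up, looking along -z (the intrinsics and any distortion apply to the point x, -y, -z); pixel columns grow to the right and rows downward; lengths in m; the calibration is good to about 2 mm. A picture is of the moment at which its call begins: read the wrist's pose just before it. There is no depth.
- arm.sign_off(): hands the job in, once; it reports no verdict.
The state is a dict: "t": time; "qpos": joint angles; "dq": joint speeds; "tau": joint torques, N m; "eef_pos": TCP position; "eef_rot": TCP orientation; "contact_force": force on the tool from outside, world axes, zero at the start; "wrist_torque": the same for the moment, N m; "gripper_width": finger opening in m.
Only numpy, scipy, OpenCV 4.12 (cv2) and the standard library are available. Lean on these libraries where they do the work, as an engineer would, in place of code of your own. Each camera call takes 0.05 s, during which the arm holds its last target.

### The job

Open the low plywood chest of spare parts on the bench: take the hasp on its front by the roll at its lower end, flip it off the staple and swing it up until its strap is past level. Then raise the lid by the handle on its top until it stands open past 60 degrees, and let go; the hasp must still be swung out clear at the end. Never force the lid up while the hasp is over the staple.

Things in the scene. Friction and masses are not known exactly. Their poses are not given: they have to be found in the camera images.
- hasp_tab (a point): Centre of the steel thumb roll at the hasp's free lower end, on the right half of the chest's front: 12 mm thick, 24 mm long along its y; pinch across the 24 mm. About 57 mm above the bench, 40 mm in front of the front face. Turns with the hasp; y stays parallel to the front (left). At hasp 0, x points into the chest, z up. The hasp's pin (along y) lies 36 mm along own +x and 56 mm along own +z.
- hasp (a joint): Angle of the hasp about its pin at the lid's front edge, rad: 0 hangs on the front with its slot over the staple (starts at 0 to 0.2), 1.57 strap level and pointing out at the robot, more: pointing up; stop at 2.6. The staple stands 18.5 mm out; the hasp is off it from about 0.7. Stiff pin (0.05 N m): the hasp stays where it is left. Strap 24 mm wide, 3 mm thick.
- lid_grip (a point): Middle of the steel handle bar on the lid, mid-width, 48 mm behind the lid's front edge: 12 mm thick, 52 mm long fore and aft (own x), centre 32 mm above the lid's top, 144 mm above the bench when shut; pinch across y. Lid shut: x points away from the robot into the chest, y left, z up. Turns with the lid, whose hinge axis (along y) lies 142 mm along own +x and 44 mm along own -z.
- lid (a joint): Angle of the lid (190 x 300 x 12 mm) about its far lower edge, rad: 0 shut, grows as it rises, stop at 1.45. Stiff friction hinge: stays where it is left; lifting it at the handle takes about 8 N. The chest below is 190 mm deep, 300 mm wide, 100 mm high and fixed to the bench. The hasp is centred 100 mm right (-y) of the handle; on the left front is only a flat card holder.

How it is judged:
On the way, in this order (a step that is already met when the one before it is completed fails the run):
1. the hasp is off its staple and swung up about level or higher while the lid is still shut (value of joint hasp above 1.4 rad and value of joint lid below 0.15 rad), for 0.1 s.
2. the lid is raised (value of joint lid above 0.95 rad), for 0.2 s.
At the end, for the whole second after the job is handed in: The lid stands open by itself at more than 0.95 rad (54 degrees), at rest, and the hasp is still swung out by more than 1.2 rad from hanging on the front (value of joint lid above 0.95 rad and value of joint hasp above 1.2 rad and velocity of joint lid between -0.05 and 0.05 rad/s); the robot touches nothing.
It fails at once if the lid is forced up by more than 0.2 rad with the hasp still over the staple (hasp below 0.5 rad) (value of joint lid above 0.2 rad and value of joint hasp below 0.5 rad).
It also fails if it takes over 51 s, if anything falls off the work surface, if the arm or the gripper's body presses on something with over 40 N, if the wrist force passes 120 N, or if a joint passes its speed limit or range.

## Working session

There is one attempt and no reset: what is moved stays moved. The work goes in short steps, Python scripts to look and compute and a shell command to move; the robot and the scene stay as the last step left them, time stands still between calls to the robot, and variables do not carry over. Pictures are saved under pics/ and viewed, and the job is handed in when it is done.

```bash
mkdir -p pics; ls
python3 - <<'E'
from rig import arm, vision
import cv2,numpy as np
s=arm.state();print({k:np.round(v,4).tolist() for k,v in s.items()},arm.hold_point_z)
for n in("side","top","wrist"):
    c=vision.camera(n);cv2.imwrite(f"pics/a_{n}.png",c["frame"])
    print(n,{k:np.round(v,4).tolist() for k,v in c.items() if k!="frame"})
E
```

```text
pics
{'t': 0.0, 'qpos': [-1.3314, 0.3536, 1.6341, -0.0, 1.1552, -0.0024], 'dq': [-0.002, -0.0, 0.0014, -0.0011, -0.0013, -0.0003], 'tau': [-0.0013, -59.3849, -33.4219, 0.0697, 0.0234, -0.0001], 'eef_pos': [0.1495, -0.6063, 0.2139], 'eef_rot': [-1.3131, 1.03, -1.0282], 'contact_force': [-0.458, 0.2025, 0.4716], 'wrist_torque': [-0.0528, 0.0185, -0.0007], 'gripper_width': 0.0917} 0.0187
side {'fx': 426.9691, 'fy': 426.9691, 'cx': 279.8896, 'cy': 205.0505, 'view': [[-0.8986, -0.4388, 0.0077, 0.5539], [0.2262, -0.4481, 0.8649, -0.2163], [-0.376, 0.7789, 0.5019, -0.7538], [0.0, 0.0, 0.0, 1.0]]}
top {'fx': 480.203, 'fy': 480.203, 'cx': 277.8449, 'cy': 212.5576, 'view': [[0.0122, -0.9998, -0.0131, 0.0869], [0.9847, 0.0097, 0.174, -0.5745], [-0.1739, -0.015, 0.9847, -0.8854], [0.0, 0.0, 0.0, 1.0]]}
wrist {'fx': 330.3242, 'fy': 330.3242, 'cx': 274.9993, 'cy': 214.2593, 'tool_from_camera': [[1.0, -0.0006, -0.0001, -0.0007], [0.0, 0.2778, -0.9606, -0.1693], [0.0006, 0.9606, 0.2778, 0.0783], [0.0, 0.0, 0.0, 1.0]]}
```

View pics/a_side.png

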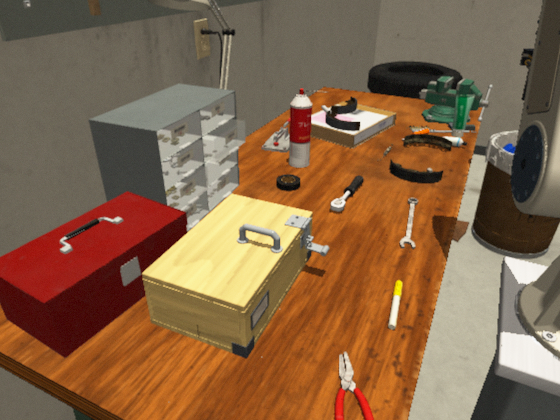

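View pics/a_top.png

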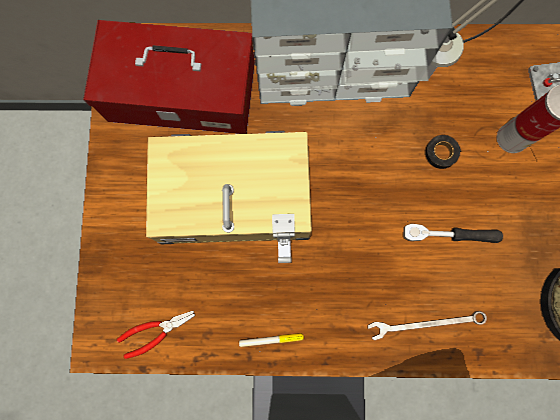

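View pics/a_wrist.png

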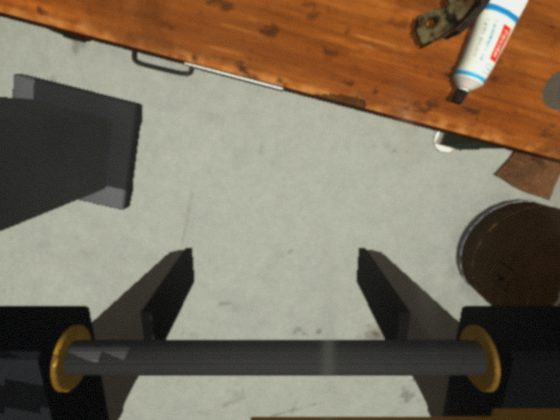

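Run:
```python
import cv2,numpy as np
a=cv2.imread("pics/a_side.png")[190:290,220:340];b=cv2.imread("pics/a_top.png")[170:270,200:320]
a=cv2.resize(a,None,fx=5,fy=5);b=cv2.resize(b,None,fx=5,fy=5)
cv2.imwrite("pics/b1.png",a);cv2.imwrite("pics/b2.png",b)
```

```text
(no output)
```

View pics/b1.png

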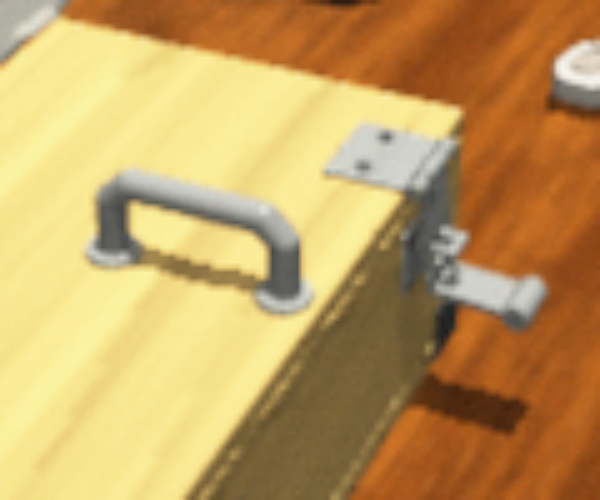

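View pics/b2.png

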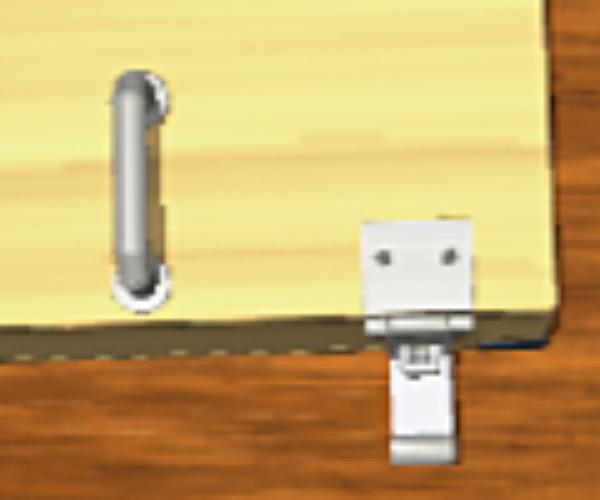

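```bash
cat > h.py <<'E'
import numpy as np,cv2
from rig import arm,vision
from scipy.spatial.transform import Rotation as R
def ray(c,uv,T=None):
    d=np.array([(uv[0]-c["cx"])/c["fx"],-(uv[1]-c["cy"])/c["fy"],-1.])
    if "view" in c:
        V=np.array(c["view"]);o=-V[:3,:3].T@V[:3,3];d=V[:3,:3].T@d
    else:
        W=T@np.array(c["tool_from_camera"]);o=W[:3,3];d=W[:3,:3]@d
    return o,d/np.linalg.norm(d)
def tri(rs):
    A=sum(np.eye(3)-np.outer(d,d) for o,d in rs);b=sum((np.eye(3)-np.outer(d,d))@o for o,d in rs)
    p=np.linalg.solve(A,b);return p,[np.linalg.norm((np.eye(3)-np.outer(d,d))@(p-o)) for o,d in rs]
def plane(r,z): o,d=r;return o+d*(z-o[2])/d[2]
def T(s):
    M=np.eye(4);M[:3,:3]=R.from_rotvec(s["eef_rot"]).as_matrix();M[:3,3]=s["eef_pos"];return M
E
python3 - <<'E'
from h import *
S=vision.camera("side");P=vision.camera("top");np.set_printoptions(precision=4,suppress=True)
for n,a,b in(("roll",(325.2,250.6),(284.8,259.8)),("handle",(260.6,230.4),(226.8,205.6))):print(n,tri([ray(S,a),ray(P,b)]))
for uv in((148,138),(307,132),(310.5,232),(147,237),(200,235.4)):print(plane(ray(P,uv),.112))
for uv in((226.6,187),(227.4,224)):print("bar",plane(ray(P,uv),.15))
for uv in((274,235.2),(294.5,235.2)):print("pin",plane(ray(P,uv),.112))
for uv in((278,259),(291.5,259.5)):print("roll",plane(ray(P,uv),.057))
print(R.from_rotvec(arm.state()["eef_rot"]).as_matrix(),arm.state()["t"])
E
```

```text
roll (array([0.4801, 0.0786, 0.0616]), [np.float64(0.000844228975010394), np.float64(0.000844228975010307)])
handle (array([0.5678, 0.1815, 0.1442]), [np.float64(0.0008017425247062527), np.float64(0.0008017425247062465)])
[0.7026 0.338  0.112 ]
[0.7166 0.0395 0.112 ]
[0.5276 0.0329 0.112 ]
[0.5154 0.3287 0.112 ]
[0.5194 0.2327 0.112 ]
bar [0.6008 0.1825 0.15  ]
bar [0.535 0.179 0.15 ]
pin [0.5211 0.0988 0.112 ]
pin [0.5215 0.0617 0.112 ]
roll [0.4826 0.0918 0.057 ]
roll [0.482  0.0661 0.057 ]
[[ 0.2395 -0.0002  0.9709]
 [-0.9709  0.0006  0.2395]
 [-0.0006 -1.     -0.    ]] 0.25
```

```bash
python3 -m creep '[[0,-5,0,0,6,0],[0,-5,0,0,5.6,0],[-5.6,0,2.4,0,0,0],[-5.6,0,2.4,0,0,0],[-5.6,0,2.4,0,0,0]]' 0 15; python3 -m creep '[[-5.6,0,2.4,0,0,0],[-5.6,0,2.4,0,0,0],[-5.6,0,2.4,0,0,0],[-5.6,0,2.4,0,0,0],[-5.6,0,2.4,0,0,0]]'
```

```text
t: 0.88
eef_pos: [0.2153, -0.4344, 0.3145]
eef_rot: [-1.227, 1.18, -1.181]
contact_force: [1.0, 0.1, 0.9]
gripper_width: 0.092
t: 1.5
eef_pos: [0.3241, -0.1499, 0.3149]
eef_rot: [-1.227, 1.18, -1.182]
contact_force: [0.7, -0.1, -0.1]
gripper_width: 0.092
```

```bash
python3 -m creep '[[-5.6,0,2.3,0,0,0],[-5.6,0,2.3,0,0,0],[-5.6,0,2.3,0,0,0],[-5.4,0,2.3,0,0,0],[0,4,0,0,0,0]]'; python3 -m creep '[[0,0,0,10,0,0],[0,0,0,10,0,0],[0,0,0,10,0,0],[0,0,0,10,0,0],[0,0,0,5,0,0]]'
cat > look.py <<'E'
import sys
from h import *
n=sys.argv[1]
for k in sys.argv[2:]:
    s=arm.state();c=vision.camera(k);cv2.imwrite(f"pics/{n}_{k}.png",c["frame"])
M=T(s);np.set_printoptions(precision=4,suppress=True);print(M,"hold",M[:3,3]-M[:3,1]*arm.hold_point_z,s["t"],s["qpos"])
E
python3 look.py c wrist side
```

```text
t: 2.12
eef_pos: [0.4099, 0.0778, 0.2762]
eef_rot: [-1.224, 1.173, -1.178]
contact_force: [-0.3, -0.7, -0.6]
gripper_width: 0.0921
t: 2.75
eef_pos: [0.4055, 0.0739, 0.2738]
eef_rot: [-0.62, 0.596, -1.444]
contact_force: [-0.1, -1.4, 0.9]
gripper_width: 0.0918
[[ 0.0393  0.7098  0.7033  0.4046]
 [-0.9992  0.0286  0.0269  0.0733]
 [-0.001  -0.7039  0.7103  0.2725]
 [ 0.      0.      0.      1.    ]] hold [0.3913 0.0727 0.2857] 2.8 [ 0.3894 -0.4563  2.5031 -0.6497  0.4133  2.4309]
```

View pics/c_wrist.png

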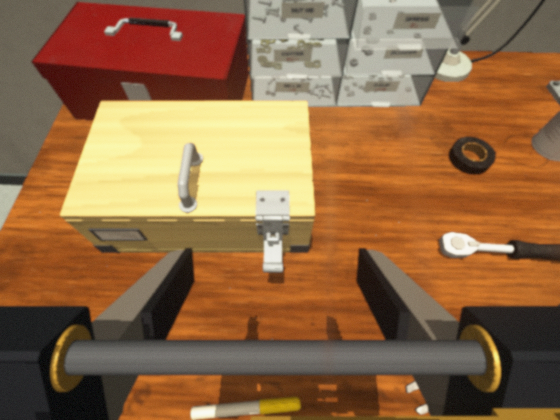

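View pics/c_side.png

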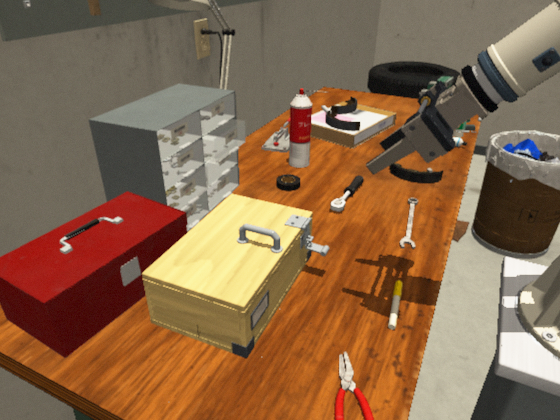

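Run:
```python
from h import *
a=cv2.imread("pics/c_wrist.png")[130:280,160:330];cv2.imwrite("pics/d.png",cv2.resize(a,None,fx=4,fy=4))
```

```text
(no output)
```

View pics/d.png

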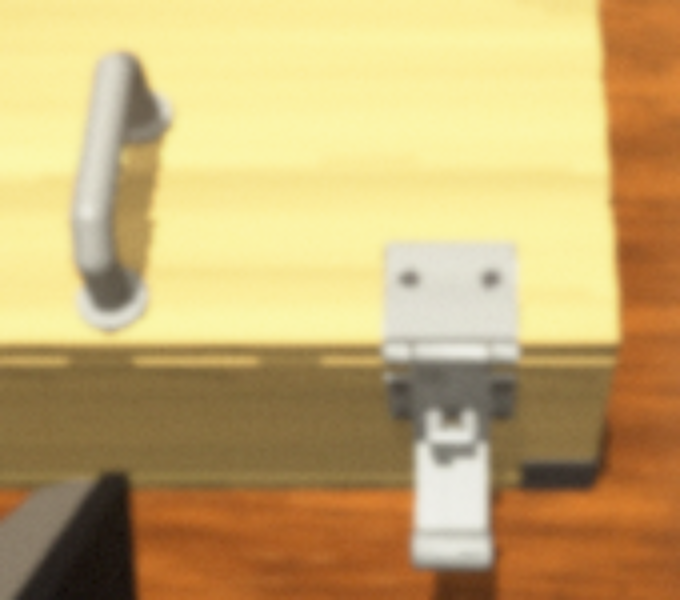

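Run:
```python
from h import *
np.set_printoptions(precision=4,suppress=True)
M=np.array([[ 0.0393,0.7098,0.7033,0.4048],[-0.9992,0.0286,0.0269,0.0735],[-0.001,-0.7039,0.7103,0.273],[0,0,0,1]])
S=vision.camera("side");P=vision.camera("top");W=vision.camera("wrist")
r=[ray(S,(325.2,250.6)),ray(P,(284.8,259.8)),ray(W,(273,267.2),M)]
p,e=tri(r);print(p,e,tri(r[1:]))
h=[ray(S,(260.6,230.4)),ray(P,(226.8,205.6)),ray(W,(160+100/4,130+135/4),M)];print(tri(h))
s=arm.state();N=T(s);hp=N[:3,3]-.0187*N[:3,1]
print(s["t"],hp,"tool delta cm",N[:3,:3].T@(p-hp)*100)
```

```text
[0.4798 0.0792 0.0619] [np.float64(0.0007589580943546906), np.float64(0.0011589832597667842), np.float64(0.0007776266335245517)] (array([0.4812, 0.0794, 0.057 ]), [np.float64(0.0005991513564187564), np.float64(0.0005991513564187554)])
(array([0.5677, 0.1826, 0.146 ]), [np.float64(0.0016288744945954304), np.float64(0.0011715021421912684), np.float64(0.00160010884739397)])
3.0 [0.3945 0.0736 0.2887] tool delta cm [-0.2187 22.0778 -9.9764]
```

```bash
python3 -m creep '[[0,4.5,-3.3,0,0,0],[0,4.5,-3.3,0,0,0],[-0.2,4.5,-3.4,0,0,0],[0,3,0,0,0,0],[0,0,0,0,0,0]]'; python3 look.py e wrist side
```

```text
t: 3.62
eef_pos: [0.4476, 0.0565, 0.1941]
eef_rot: [-0.661, 0.632, -1.45]
contact_force: [-0.0, -0.4, 0.5]
gripper_width: 0.0917
[[ 0.0277  0.6744  0.7379  0.4465]
 [-0.9996  0.0129  0.0258  0.0565]
 [ 0.0079 -0.7383  0.6745  0.194 ]
 [ 0.      0.      0.      1.    ]] hold [0.4339 0.0562 0.2078] 3.675 [ 0.2415 -0.1624  2.5331 -1.2925  0.1554  3.0139]
```

View pics/e_wrist.png

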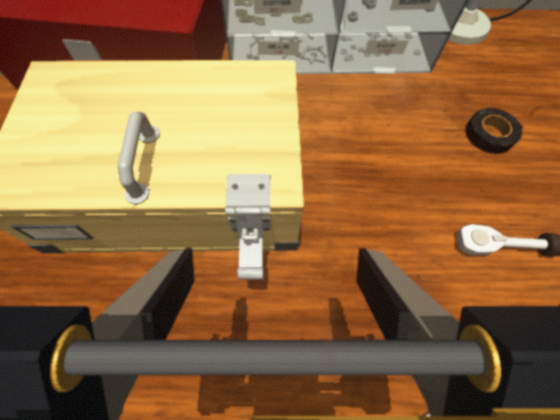

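View pics/e_side.png

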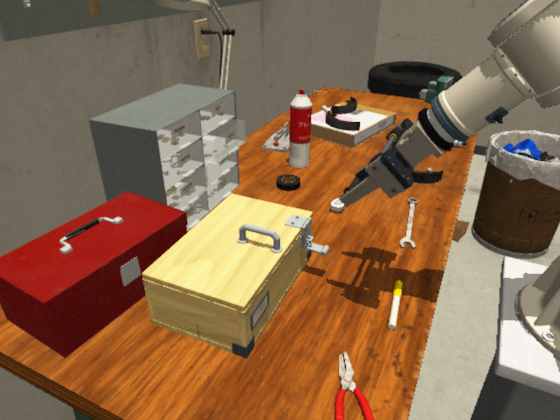

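```bash
python3 -m creep '[[0,0,0,-4,0,0],[0,0,0,-4,0,0],[0,0,0,-5,0,0],[0,0,0,-5,0,0],[0,0,0,-5,0,0]]'
cat > d.py <<'E'
import sys
from h import *
np.set_printoptions(precision=4,suppress=True)
p=np.array([float(v) for v in sys.argv[1:4]])
s=arm.state();N=T(s);hp=N[:3,3]-.0187*N[:3,1]
print("t",s["t"],"hold",hp,"q",s["qpos"],"F",s["contact_force"],"w",s["gripper_width"]);print("tool y",N[:3,1],"x",N[:3,0],"tilt",np.degrees(np.arctan2(N[0,1],-N[2,1])))
print("delta cm",N[:3,:3].T@(p-hp)*100)
y=np.radians(2.3);D=np.column_stack([[np.sin(y),-np.cos(y),0],[0,0,-1],[np.cos(y),np.sin(y),0]])@R.from_euler('x',float(sys.argv[4]),degrees=True).as_matrix()
print("turn deg",np.degrees(R.from_matrix(N[:3,:3].T@D).as_rotvec()))
E
python3 d.py .4798 .0792 .061 20
```

```text
t: 4.35
eef_pos: [0.4478, 0.0481, 0.1956]
eef_rot: [-0.906, 0.86, -1.389]
contact_force: [0.8, -0.6, -0.6]
gripper_width: 0.0914
t 4.35 hold [0.4399 0.0485 0.2125] q [ 0.178  -0.1152  2.3121 -0.1865  0.5251  1.8734] F [ 0.7919 -0.5783 -0.6032] w 0.09142247208994286
tool y [ 0.4224 -0.0185 -0.9062] x [ 0.0114 -0.9996  0.0257] tilt 24.993591970645163
delta cm [-3.4152 15.3621 -2.7118]
turn deg [-4.9522 -0.9572  1.9902]
```

```bash
python3 -m creep '[[-3.4,2,-2.5,-5,-1,2],[0,3,0,0,0,0],[0,2,0,0,0,0],[0,0,0,0,0,0]]'; 
python3 d.py .4798 .0792 .061 20;python3 look.py f wrist top
```

```text
t: 4.85
eef_pos: [0.45, 0.0811, 0.1175]
eef_rot: [-0.965, 0.924, -1.321]
contact_force: [-0.4, -0.2, -0.5]
gripper_width: 0.0919
t 4.85 hold [0.4436 0.0809 0.1351] q [ 0.2261  0.0826  2.3202 -0.1668  0.4019  1.8988] F [-0.4389 -0.2039 -0.4793] w 0.09186019634731844
tool y [ 0.3407  0.0117 -0.9401] x [ 0.0402 -0.9992  0.0021] tilt 19.918035159991522
delta cm [0.2967 8.1921 0.8651]
turn deg [0.0715 0.0433 0.1125]
[[ 0.04    0.3418  0.9389  0.4504]
 [-0.9992  0.0119  0.0383  0.0811]
 [ 0.0019 -0.9397  0.342   0.1183]
 [ 0.      0.      0.      1.    ]] hold [0.444  0.0809 0.1358] 4.9 [ 0.226   0.0811  2.3197 -0.1667  0.4026  1.8987]
```

View pics/f_wrist.png

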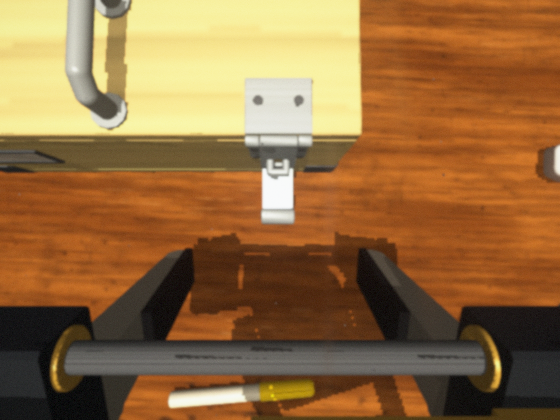

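```bash
python3 -m creep '[[0.25,3,0.5,0,0,0],[0,3,0.4,0,0,0],[0,1.2,0,0,0,0],[0,1,0,0,0,0],[0,0,0,0,0,0]]'; 
python3 d.py .4798 .0792 .061 20;python3 look.py g wrist side
```

```text
t: 5.58
eef_pos: [0.4875, 0.0798, 0.0443]
eef_rot: [-0.963, 0.923, -1.323]
contact_force: [-0.2, -0.9, 0.1]
gripper_width: 0.0919
t 5.575 hold [0.4811 0.0796 0.0619] q [ 0.2006  0.302   2.3014 -0.2891  0.2009  2.0051] F [-0.1729 -0.8642  0.1449] w 0.09186080340873488
tool y [ 0.3426  0.0116 -0.9394] x [ 0.0397 -0.9992  0.0021] tilt 20.03709680064003
delta cm [ 0.0341  0.0415 -0.1525]
turn deg [-0.0473  0.0157  0.1221]
[[ 0.0397  0.3429  0.9385  0.4876]
 [-0.9992  0.0117  0.038   0.0799]
 [ 0.002  -0.9393  0.3431  0.0446]
 [ 0.      0.      0.      1.    ]] hold [0.4811 0.0796 0.0622] 5.625 [ 0.2007  0.3014  2.3014 -0.2887  0.2011  2.0046]
```

View pics/g_wrist.png

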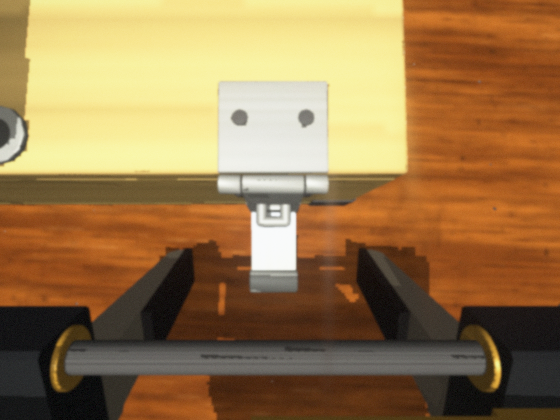

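View pics/g_side.png

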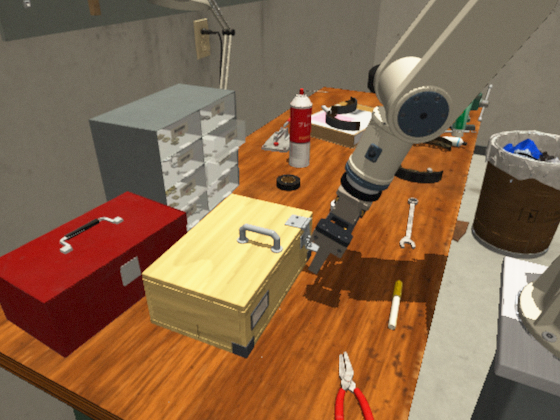

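Run:
```python
from h import *
c=vision.camera("wrist");A=np.linalg.inv(np.array(c["tool_from_camera"]))
for p in([0,-.0187,0],[0,0,0],[.012,-.0187,0],[0,-.0187,.012]):
    q=A@np.array(p+[1.]);print(c["cx"]+c["fx"]*q[0]/-q[2],c["cy"]+c["fy"]*q[1]/q[2])
```

```text
276.2398064076967 279.6789683009933
276.13518940934875 264.015334587878
300.02980766163597 279.69427663777896
276.2763429500638 257.69518764459724
```

```bash
python3 -m creep '[[-0.1,0,0,0,0,0],[0,0,0,0,0,0],[0,0,0,0,0,0],[0,0,0,0,0,0],[0,0,0,0,0,0]]' 1 12; python3 -m creep '[[0,0,0,0,0,0],[0,0,0,0,0,0]]'
python3 d.py .4798 .0792 .061 20
```

```text
t: 6.35
eef_pos: [0.4876, 0.0808, 0.0442]
eef_rot: [-0.963, 0.923, -1.323]
contact_force: [0.2, 1.3, 0.1]
gripper_width: 0.044
t: 6.6
eef_pos: [0.4876, 0.0809, 0.0442]
eef_rot: [-0.963, 0.923, -1.322]
contact_force: [-1.1, -0.5, 1.0]
gripper_width: 0.024
t 6.6 hold [0.4812 0.0806 0.0618] q [ 0.2032  0.3027  2.301  -0.293   0.2008  2.0114] F [-1.0703 -0.4725  0.9847] w 0.02399358795383692
tool y [ 0.3428  0.0118 -0.9393] x [ 0.0396 -0.9992  0.0019] tilt 20.046572821922798
delta cm [ 0.1374  0.0247 -0.1611]
turn deg [-0.0572  0.01    0.1121]
```

```bash
cat > arc.py <<'E'
import sys
from h import *
np.set_printoptions(precision=4,suppress=True)
# current hold point -> arc about axis (x,z) ; args ax az sgnangle(total rad, + = hold moves down->out->up sense) n turn_total_deg
ax,az,tot,n,turn=map(float,sys.argv[1:6]);n=int(n)
y=np.radians(2.3);ex=np.array([np.cos(y),np.sin(y),0]);ez=np.array([0,0,1.])
s=arm.state();N=T(s);hp=N[:3,3]-.0187*N[:3,1];Rc=N[:3,:3]
dx=(hp[0]-ax)/np.cos(y);dz=hp[2]-az;print("r",np.hypot(dx,dz),"F",s["contact_force"],"t",s["t"],"w",s["gripper_width"])
tcp=N[:3,3]
for k in range(1,n+1):
    a=tot*k/n;c,si=np.cos(a),np.sin(a)
    # rotation: -z -> -x -> +z
    X=dx*c+dz*si;Z=dz*c-dx*si
    h=hp+ex*(X-dx)+ez*(Z-dz)
    R2=Rc@R.from_euler('x',turn/n,degrees=True).as_matrix()
    t2=h+.0187*R2[:,1]
    print(np.round(Rc.T@(t2-tcp)*100,2),round(turn/n,2),"hold",h)
    Rc=R2;tcp=t2
E
python3 arc.py .5238 .113 1.7 15 -50
```

```text
r 0.06665812118722342 F [-1.0703 -0.4725  0.9847] t 6.6 w 0.02399358795383692
[ 0.   -0.68 -0.45] -3.33 hold [0.4757 0.0804 0.0669]
[ 0.   -0.69 -0.41] -3.33 hold [0.4708 0.0802 0.0727]
[ 0.   -0.71 -0.37] -3.33 hold [0.4665 0.08   0.0789]
[ 0.   -0.72 -0.33] -3.33 hold [0.4631 0.0799 0.0856]
[ 0.   -0.73 -0.29] -3.33 hold [0.4604 0.0798 0.0927]
[ 0.   -0.74 -0.25] -3.33 hold [0.4585 0.0797 0.1   ]
[ 0.   -0.75 -0.21] -3.33 hold [0.4574 0.0797 0.1075]
[ 0.   -0.76 -0.17] -3.33 hold [0.4572 0.0797 0.115 ]
[ 0.   -0.76 -0.13] -3.33 hold [0.4579 0.0797 0.1225]
[ 0.   -0.76 -0.09] -3.33 hold [0.4594 0.0798 0.1299]
[ 0.   -0.76 -0.05] -3.33 hold [0.4617 0.0798 0.1371]
[ 0.   -0.75 -0.01] -3.33 hold [0.4648 0.08   0.144 ]
[ 0.   -0.74  0.04] -3.33 hold [0.4687 0.0801 0.1505]
[ 0.   -0.74  0.08] -3.33 hold [0.4733 0.0803 0.1565]
[ 0.   -0.72  0.12] -3.33 hold [0.4785 0.0805 0.1619]
```

```bash
python3 -m creep '[[0,-0.68,-0.45,-3.3,0,0],[0,-0.69,-0.41,-3.3,0,0],[0,-0.71,-0.37,-3.3,0,0],[0,-0.72,-0.33,-3.3,0,0],[0,-0.73,-0.29,-3.3,0,0]]'
python3 arc.py .5238 .113 1.1 10 -33
```

```text
t: 7.22
eef_pos: [0.4607, 0.0797, 0.0739]
eef_rot: [-1.185, 1.136, -1.208]
contact_force: [0.1, -1.2, -2.0]
gripper_width: 0.0236
r 0.06742709270890579 F [ 0.0519 -1.1507 -2.0151] t 7.225 w 0.023620539666461004
[ 0.   -0.73 -0.25] -3.3 hold [0.4577 0.0796 0.0997]
[ 0.   -0.74 -0.21] -3.3 hold [0.4567 0.0796 0.107 ]
[ 0.   -0.74 -0.17] -3.3 hold [0.4564 0.0796 0.1145]
[ 0.   -0.74 -0.14] -3.3 hold [0.457  0.0796 0.1218]
[ 0.   -0.74 -0.1 ] -3.3 hold [0.4584 0.0796 0.1291]
[ 0.   -0.74 -0.06] -3.3 hold [0.4605 0.0797 0.1362]
[ 0.   -0.74 -0.02] -3.3 hold [0.4635 0.0798 0.143 ]
[ 0.   -0.73  0.02] -3.3 hold [0.4671 0.08   0.1495]
[ 0.   -0.73  0.06] -3.3 hold [0.4715 0.0802 0.1555]
[ 0.   -0.72  0.1 ] -3.3 hold [0.4765 0.0804 0.161 ]
```

```bash
python3 -m creep '[[0,-0.74,-0.25,-3.3,0,0],[0,-0.75,-0.2,-3.3,0,0],[0,-0.75,-0.16,-3.3,0,0],[0,-0.75,-0.12,-3.3,0,0],[0,-0.75,-0.08,-3.3,0,0]]'
python3 arc.py .5238 .113 .6 5 -17;python3 look.py i wrist side
```

```text
t: 7.85
eef_pos: [0.4542, 0.0794, 0.1112]
eef_rot: [-1.4, 1.343, -1.067]
contact_force: [-2.3, 0.1, -1.9]
gripper_width: 0.0234
r 0.06739232544887383 F [-2.3344  0.0512 -1.8641] t 7.85 w 0.02342748347404017
[ 0.   -0.81 -0.05] -3.4 hold [0.4609 0.0797 0.1371]
[ 0.  -0.8 -0. ] -3.4 hold [0.4643 0.0799 0.1445]
[ 0.   -0.8   0.05] -3.4 hold [0.4685 0.08   0.1514]
[ 0.   -0.78  0.1 ] -3.4 hold [0.4734 0.0802 0.1577]
[ 0.   -0.77  0.14] -3.4 hold [0.4792 0.0805 0.1635]
[[ 0.0397 -0.231   0.9721  0.4545]
 [-0.9992 -0.0114  0.0381  0.0794]
 [ 0.0023 -0.9729 -0.2313  0.1118]
 [ 0.      0.      0.      1.    ]] hold [0.4589 0.0797 0.13  ] 7.9 [0.1514 0.3662 1.904  0.0264 1.1037 1.6681]
```

View pics/i_wrist.png

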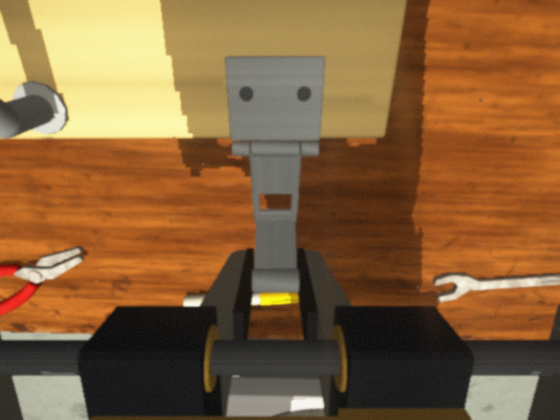

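```bash
python3 -m creep '[[0,-0.81,-0.05,-3.4,0,0],[0,-0.8,0,-3.4,0,0],[0,-0.8,0.05,-3.4,0,0],[0,-0.78,0.1,-3.4,0,0],[0,-0.77,0.14,-3.4,0,0]]'
python3 -m creep '[[0,0,0,0,0,0],[0,0,0,0,0,0]]'
python3 arc.py .5238 .113 .2 2 -5;python3 look.py j wrist side
```

```text
t: 8.57
eef_pos: [0.4703, 0.0801, 0.1473]
eef_rot: [-1.612, 1.547, -0.894]
contact_force: [-1.3, -0.9, -1.1]
gripper_width: 0.0242
t: 8.82
eef_pos: [0.4704, 0.0802, 0.1471]
eef_rot: [-1.61, 1.545, -0.896]
contact_force: [-1.8, -2.7, 0.4]
gripper_width: 0.0237
r 0.06692097440146504 F [-1.7504 -2.6792  0.3569] t 8.825 w 0.023749664730790807
[ 0.   -0.62  0.17] -2.5 hold [0.485  0.0808 0.1675]
[ 0.   -0.61  0.2 ] -2.5 hold [0.4906 0.081  0.1711]
[[ 0.0398 -0.4982  0.8661  0.4704]
 [-0.9992 -0.0218  0.0333  0.0802]
 [ 0.0023 -0.8668 -0.4987  0.1472]
 [ 0.      0.      0.      1.    ]] hold [0.4798 0.0806 0.1634] 8.875 [0.1324 0.5187 1.6555 0.0443 1.4878 1.6486]
```

View pics/j_wrist.png

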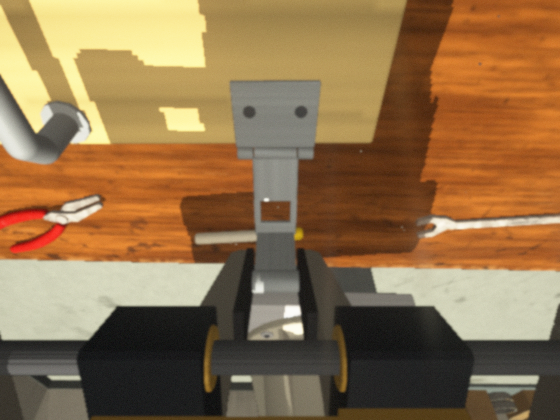

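View pics/j_side.png

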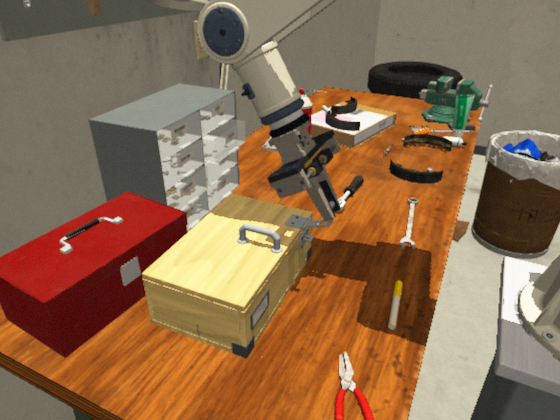

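```bash
python3 -m creep '[[0,0,0,0,0,0],[0,0,0,0,0,0],[0,0,0,0,0,0],[0,0,0,0,0,0]]' 0; python3 -m creep '[[0,-3,0,0,0,0],[0,-4,0,0,0,0],[0,-2,0,8,0,0],[0,0,0,8,0,0],[0,0,0,8,0,0]]'; python3 -m creep '[[0,0,0,6,0,0],[0,0,0,0,0,0]]';python3 d.py .5677 .182 .1445 0; python3 look.py k wrist side top
```

```text
t: 9.43
eef_pos: [0.4711, 0.0805, 0.1474]
eef_rot: [-1.609, 1.545, -0.896]
contact_force: [0.0, -1.3, 0.2]
gripper_width: 0.0617
t: 10.05
eef_pos: [0.5165, 0.0824, 0.226]
eef_rot: [-1.302, 1.25, -1.135]
contact_force: [0.5, -0.8, -0.1]
gripper_width: 0.0921
t: 10.3
eef_pos: [0.5145, 0.0823, 0.2261]
eef_rot: [-1.228, 1.178, -1.182]
contact_force: [0.4, 0.0, 0.7]
gripper_width: 0.0917
t 10.3 hold [0.5145 0.0824 0.2448] q [ 0.1571  0.1786  1.8419 -0.0021  1.12    1.6888] F [0.427  0.014  0.6629] w 0.09172074494592905
tool y [ 0.0014 -0.0017 -1.    ] x [ 0.0399 -0.9992  0.0017] tilt 0.08125732033334514
delta cm [-9.7606 10.0224  5.7001]
turn deg [-0.0773 -0.0104  0.0993]
[[ 0.0397 -0.0001  0.9992  0.5161]
 [-0.9992 -0.0018  0.0397  0.0824]
 [ 0.0018 -1.     -0.0002  0.2258]
 [ 0.      0.      0.      1.    ]] hold [0.5161 0.0825 0.2445] 10.4 [ 0.1567  0.1823  1.838  -0.0019  1.1217  1.6886]
```

View pics/k_wrist.png

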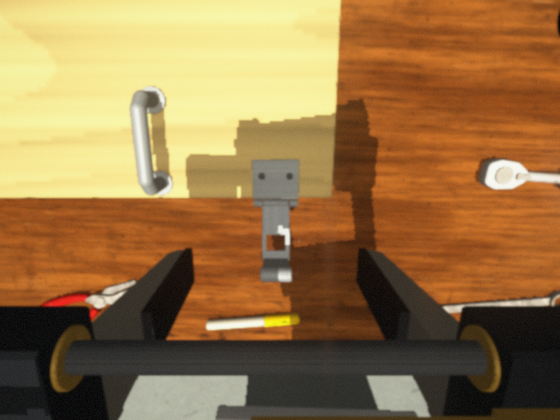

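View pics/k_side.png

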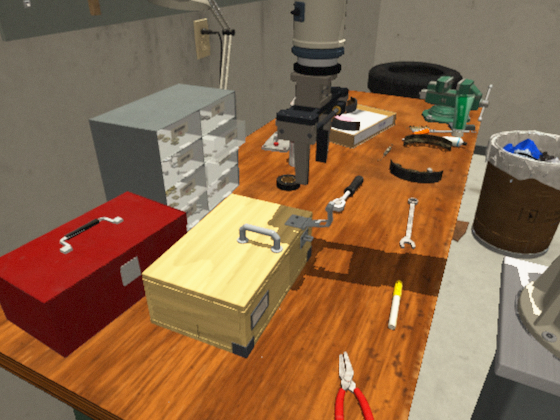

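Run:
```python
from h import *
S=vision.camera("side");P=vision.camera("top");W=vision.camera("wrist");M=T(arm.state())
print(tri([ray(S,(162,147)),ray(P,(253,37))]),plane(ray(P,(258,102)),0.0))
print("handle",tri([ray(S,(260.6,230.4)),ray(P,(226.8,205.6)),ray(W,(143,143),M)]))
a=cv2.imread("pics/k_top.png");cv2.imwrite("pics/k2.png",a[:300])
```

```text
(array([0.82481577, 0.13025975, 0.2394708 ]), [np.float64(0.010425082423560782), np.float64(0.010425082423560826)]) [0.82300228 0.13955621 0.        ]
handle (array([0.56984765, 0.1819059 , 0.14349754]), [np.float64(0.002743406302536459), np.float64(0.001116875331300354), np.float64(0.0037454769836587055)])
```

View pics/k2.png

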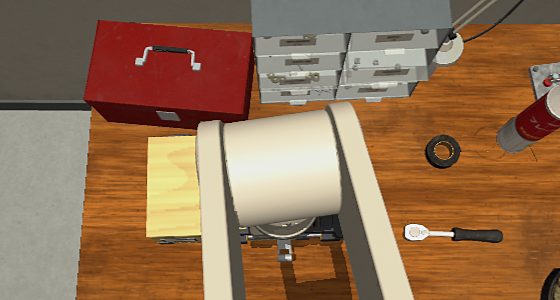

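```bash
python3 -m creep '[[-5,0,2.7,0,0,0],[-4.8,0,2.7,0,0,0],[0,4,0,0,0,0],[0,0,0,0,0,0]]';python3 d.py .5685 .182 .1455 0; python3 look.py l wrist
```

```text
t: 11.1
eef_pos: [0.5641, 0.1821, 0.1821]
eef_rot: [-1.235, 1.182, -1.18]
contact_force: [-0.2, -0.5, 1.0]
gripper_width: 0.0917
t 11.1 hold [0.5642 0.1822 0.2008] q [ 0.311   0.3397  1.7308 -0.0024  1.0777  1.8425] F [-0.1858 -0.4701  1.0153] w 0.09171546012028138
tool y [-0.0057 -0.004  -1.    ] x [ 0.0404 -0.9992  0.0038] tilt -0.32443940522451303
delta cm [0.0131 5.5226 0.4609]
turn deg [0.3334 0.0132 0.2165]
[[ 0.0404 -0.0057  0.9992  0.5641]
 [-0.9992 -0.004   0.0403  0.1821]
 [ 0.0038 -1.     -0.0058  0.1821]
 [ 0.      0.      0.      1.    ]] hold [0.5642 0.1822 0.2008] 11.1 [ 0.311   0.3397  1.7308 -0.0024  1.0777  1.8425]
```

View pics/l_wrist.png

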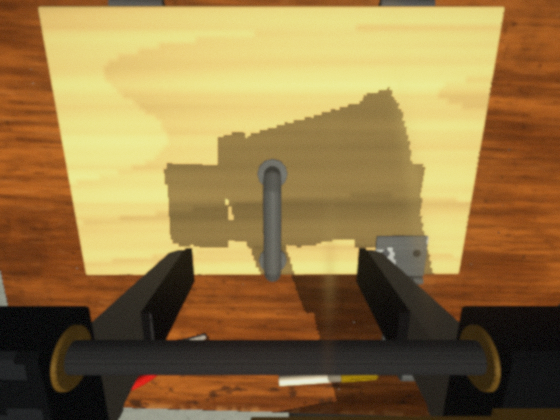

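```bash
python3 -m creep '[[-0.1,2.5,0.5,0,0,0],[0,2,0,0,0,0],[0,1,0,0,0,0],[0,0,0,0,0,0]]' 0.4 40;python3 d.py .5685 .182 .1455 0; python3 look.py m wrist
```

```text
t: 11.65
eef_pos: [0.5711, 0.1831, 0.1307]
eef_rot: [-1.228, 1.179, -1.182]
contact_force: [0.9, -0.0, -0.3]
gripper_width: 0.0556
t 11.65 hold [0.5711 0.1831 0.1494] q [ 0.3089  0.4045  1.7629 -0.0025  0.9739  1.8421] F [ 0.9165 -0.0094 -0.3115] w 0.0556198838511769
tool y [ 0.0009 -0.0019 -1.    ] x [ 0.039  -0.9992  0.0019] tilt 0.05296424620283764
delta cm [ 0.0989  0.3943 -0.2645]
turn deg [-0.0487 -0.0661  0.1087]
[[ 0.039   0.0009  0.9992  0.5711]
 [-0.9992 -0.0019  0.039   0.1831]
 [ 0.0019 -1.      0.0009  0.1307]
 [ 0.      0.      0.      1.    ]] hold [0.5711 0.1831 0.1494] 11.65 [ 0.3089  0.4045  1.7629 -0.0025  0.9739  1.8421]
```

View pics/m_wrist.png

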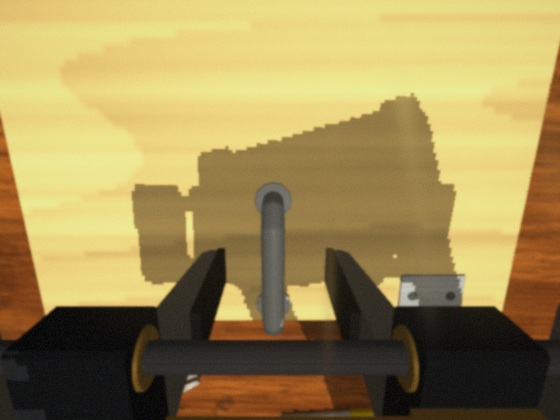

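```bash
python3 -m creep '[[-0.1,0.3,-0.1,0,0,0],[0,0,0,0,0,0],[0,0,0,0,0,0],[0,0,0,0,0,0],[0,0,0,0,0,0]]' 1 30; python3 -m creep '[[0,0,0,0,0,0],[0,0,0,0,0,0]]'
cat > lid.py <<'E'
import sys
from h import *
hx,hz,tot,n,turn=map(float,sys.argv[1:6]);n=int(n)
y=np.radians(2.3);ex=np.array([np.cos(y),np.sin(y),0]);ez=np.array([0,0,1.])
s=arm.state();N=T(s);hp=N[:3,3]-.0187*N[:3,1];Rc=N[:3,:3];tcp=N[:3,3]
dx=(hp[0]-hx)/np.cos(y);dz=hp[2]-hz
print("hold",np.round(hp,4),"r",np.hypot(dx,dz),"lid est",np.arctan2(44,-142)-np.arctan2(dz,dx),"F",np.round(s["contact_force"],1),"t",s["t"],"w",s["gripper_width"])
for k in range(1,n+1):
    a=tot*k/n;c,si=np.cos(a),np.sin(a)
    X=dx*c+dz*si;Z=dz*c-dx*si
    h=hp+ex*(X-dx)+ez*(Z-dz)
    R2=Rc@R.from_euler('x',turn/n,degrees=True).as_matrix();t2=h+.0187*R2[:,1]
    print(np.round(Rc.T@(t2-tcp)*100,2),round(turn/n,2),np.round(h,4));Rc=R2;tcp=t2
E
python3 lid.py .711 .100 1.2 20 -20
```

```text
t: 12.32
eef_pos: [0.57, 0.1842, 0.1274]
eef_rot: [-1.229, 1.178, -1.182]
contact_force: [-0.6, -1.1, 0.3]
gripper_width: 0.0114
t: 12.58
eef_pos: [0.57, 0.1842, 0.1274]
eef_rot: [-1.228, 1.178, -1.182]
contact_force: [0.4, -1.4, 1.5]
gripper_width: 0.0108
hold [0.57   0.1843 0.1461] r 0.1484727532770579 lid est 0.015094626051211701 F [ 0.4 -1.4  1.5] t 12.575 w 0.010772152039005441
[ 0.   -0.84  0.27] -1.0 [0.573  0.1844 0.1545]
[ 0.   -0.82  0.31] -1.0 [0.5765 0.1845 0.1626]
[ 0.   -0.81  0.34] -1.0 [0.5805 0.1847 0.1706]
[ 0.   -0.79  0.37] -1.0 [0.585  0.1849 0.1783]
[ 0.   -0.77  0.41] -1.0 [0.5899 0.1851 0.1857]
[ 0.   -0.76  0.44] -1.0 [0.5952 0.1853 0.1928]
[ 0.   -0.73  0.47] -1.0 [0.601  0.1855 0.1996]
[ 0.   -0.71  0.5 ] -1.0 [0.6072 0.1858 0.206 ]
[ 0.   -0.69  0.53] -1.0 [0.6137 0.186  0.2121]
[ 0.   -0.66  0.56] -1.0 [0.6206 0.1863 0.2177]
[ 0.   -0.64  0.59] -1.0 [0.6278 0.1866 0.2229]
[ 0.   -0.61  0.62] -1.0 [0.6353 0.1869 0.2277]
[ 0.   -0.58  0.64] -1.0 [0.6431 0.1872 0.232 ]
[ 0.   -0.55  0.66] -1.0 [0.6512 0.1875 0.2359]
[ 0.   -0.52  0.69] -1.0 [0.6594 0.1879 0.2392]
[ 0.   -0.49  0.71] -1.0 [0.6678 0.1882 0.242 ]
[ 0.   -0.46  0.73] -1.0 [0.6764 0.1885 0.2444]
[-0.   -0.43  0.75] -1.0 [0.6851 0.1889 0.2462]
[-0.   -0.39  0.77] -1.0 [0.6939 0.1892 0.2475]
[-0.   -0.36  0.78] -1.0 [0.7028 0.1896 0.2482]
```

```bash
python3 -m creep '[[0,-0.84,0.27,-1,0,0],[0,-0.82,0.31,-1,0,0],[0,-0.81,0.34,-1,0,0],[0,-0.79,0.37,-1,0,0],[0,-0.77,0.41,-1,0,0]]'; 
python3 lid.py .711 .100 .9 15 -15; python3 look.py n side
```

```text
t: 13.2
eef_pos: [0.5863, 0.1849, 0.1653]
eef_rot: [-1.298, 1.244, -1.139]
contact_force: [-1.4, -0.5, -9.3]
gripper_width: 0.011
hold [0.588  0.185  0.1839] r 0.14893602827961394 lid est 0.29799505489433864 F [-1.4 -0.5 -9.3] t 13.2 w 0.010977910120247769
[ 0.   -0.77  0.42] -1.0 [0.5933 0.1852 0.1911]
[ 0.   -0.75  0.46] -1.0 [0.599  0.1854 0.198 ]
[ 0.   -0.73  0.49] -1.0 [0.605  0.1857 0.2046]
[ 0.   -0.7   0.52] -1.0 [0.6115 0.1859 0.2108]
[ 0.   -0.68  0.55] -1.0 [0.6183 0.1862 0.2165]
[ 0.   -0.65  0.58] -1.0 [0.6255 0.1865 0.2219]
[ 0.   -0.63  0.6 ] -1.0 [0.6329 0.1868 0.2268]
[ 0.   -0.6   0.63] -1.0 [0.6407 0.1871 0.2312]
[ 0.   -0.57  0.65] -1.0 [0.6486 0.1874 0.2352]
[ 0.   -0.54  0.68] -1.0 [0.6569 0.1878 0.2387]
[ 0.   -0.51  0.7 ] -1.0 [0.6653 0.1881 0.2417]
[ 0.   -0.48  0.72] -1.0 [0.6738 0.1884 0.2442]
[ 0.   -0.45  0.74] -1.0 [0.6826 0.1888 0.2462]
[-0.   -0.41  0.76] -1.0 [0.6914 0.1892 0.2476]
[-0.   -0.38  0.78] -1.0 [0.7002 0.1895 0.2485]
[[ 0.0396 -0.0912  0.995   0.5863]
 [-0.9992 -0.0062  0.0392  0.1849]
 [ 0.0026 -0.9958 -0.0914  0.1653]
 [ 0.      0.      0.      1.    ]] hold [0.588  0.185  0.1839] 13.2 [0.2912 0.435  1.6301 0.022  1.1658 1.8129]
```

View pics/n_side.png

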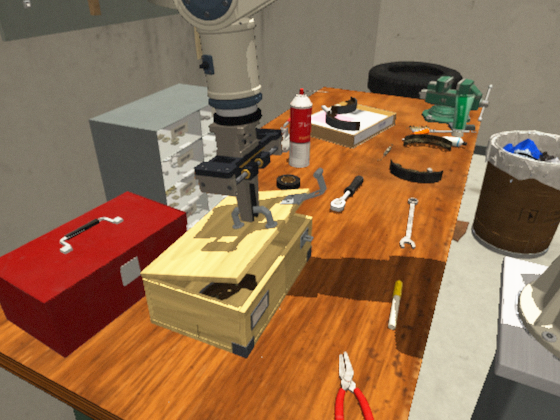

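```bash
python3 lid.py .711 .100 .86 14 -28
```

```text
hold [0.5888 0.185  0.1849] r 0.1488664225325112 lid est 0.3064209656453949 F [-5.  -0.5 -1.2] t 13.25 w 0.0112252799619026
[ 0.   -0.78  0.41] -2.0 [0.5943 0.1853 0.1922]
[ 0.   -0.77  0.43] -2.0 [0.6001 0.1855 0.1992]
[ 0.   -0.76  0.45] -2.0 [0.6064 0.1858 0.2059]
[ 0.   -0.74  0.47] -2.0 [0.6131 0.186  0.2121]
[ 0.   -0.73  0.49] -2.0 [0.6202 0.1863 0.2179]
[ 0.   -0.71  0.51] -2.0 [0.6276 0.1866 0.2233]
[ 0.   -0.7   0.53] -2.0 [0.6353 0.1869 0.2281]
[ 0.   -0.68  0.55] -2.0 [0.6433 0.1872 0.2326]
[ 0.   -0.66  0.56] -2.0 [0.6516 0.1876 0.2365]
[ 0.   -0.65  0.58] -2.0 [0.66   0.1879 0.2399]
[ 0.   -0.63  0.6 ] -2.0 [0.6687 0.1883 0.2427]
[ 0.   -0.61  0.61] -2.0 [0.6776 0.1886 0.2451]
[-0.   -0.59  0.63] -2.0 [0.6865 0.189  0.2468]
[-0.   -0.58  0.65] -2.0 [0.6956 0.1893 0.2481]
```

```bash
python3 -m creep '[[0,-0.78,0.41,-2,0,0],[0,-0.77,0.43,-2,0,0],[0,-0.76,0.45,-2,0,0],[0,-0.74,0.47,-2,0,0],[0,-0.73,0.49,-2,0,0]]'; 
python3 lid.py .711 .100 .56 9 -20; python3 look.py o wrist
```

```text
t: 13.88
eef_pos: [0.6142, 0.1861, 0.1993]
eef_rot: [-1.427, 1.369, -1.048]
contact_force: [-5.5, -1.1, -6.8]
gripper_width: 0.0108
hold [0.6191 0.1863 0.2173] r 0.14905828621552808 lid est 0.6055828896876698 F [-5.5 -1.1 -6.8] t 13.875 w 0.010771021796360546
[ 0.   -0.73  0.5 ] -2.22 [0.6266 0.1866 0.2228]
[ 0.   -0.71  0.52] -2.22 [0.6344 0.1869 0.2278]
[ 0.   -0.7   0.54] -2.22 [0.6425 0.1872 0.2323]
[ 0.   -0.69  0.55] -2.22 [0.6508 0.1876 0.2364]
[ 0.   -0.67  0.57] -2.22 [0.6594 0.1879 0.2398]
[ 0.   -0.66  0.58] -2.22 [0.6682 0.1883 0.2428]
[ 0.   -0.64  0.6 ] -2.22 [0.6772 0.1886 0.2452]
[ 0.   -0.62  0.61] -2.22 [0.6862 0.189  0.247 ]
[ 0.   -0.61  0.63] -2.22 [0.6954 0.1894 0.2482]
[[ 0.0398 -0.2634  0.9639  0.6142]
 [-0.9992 -0.0131  0.0377  0.1861]
 [ 0.0027 -0.9646 -0.2637  0.1993]
 [ 0.      0.      0.      1.    ]] hold [0.6191 0.1863 0.2173] 13.875 [0.2608 0.5453 1.3966 0.0556 1.4611 1.7788]
```

View pics/o_wrist.png

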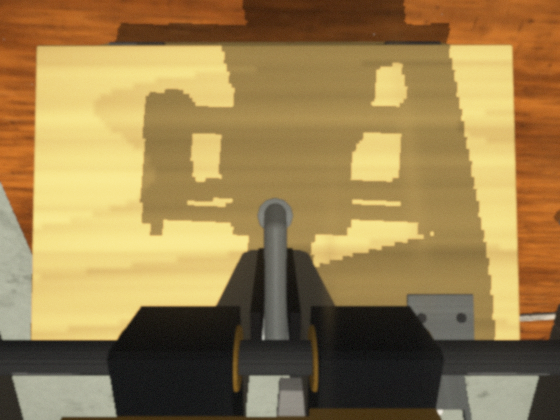

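```bash
python3 -m creep '[[0,-0.73,0.5,-2.4,0,0],[0,-0.71,0.52,-2.4,0,0],[0,-0.7,0.54,-2.4,0,0],[0,-0.69,0.55,-2.4,0,0],[0,-0.67,0.57,-2.4,0,0]]'; 
python3 lid.py .711 .100 .3 5 -10; python3 look.py p wrist side
```

```text
t: 14.55
eef_pos: [0.6515, 0.1876, 0.2236]
eef_rot: [-1.578, 1.513, -0.925]
contact_force: [-6.7, -0.7, -4.7]
gripper_width: 0.0108
hold [0.6601 0.188  0.2402] r 0.14921106034284018 lid est 0.9219147238378329 F [-6.7 -0.7 -4.7] t 14.55 w 0.01078574708217228
[ 0.   -0.64  0.56] -2.0 [0.6686 0.1883 0.243 ]
[ 0.   -0.62  0.58] -2.0 [0.6772 0.1887 0.2453]
[ 0.   -0.61  0.59] -2.0 [0.686  0.189  0.2471]
[ 0.   -0.59  0.61] -2.0 [0.6949 0.1894 0.2483]
[ 0.   -0.57  0.62] -2.0 [0.7038 0.1897 0.249 ]
[[ 0.0395 -0.4594  0.8874  0.6523]
 [-0.9992 -0.0202  0.034   0.1877]
 [ 0.0023 -0.888  -0.4598  0.2237]
 [ 0.      0.      0.      1.    ]] hold [0.6609 0.188  0.2403] 14.6 [0.2323 0.7217 1.096  0.0884 1.7935 1.763 ]
```

View pics/p_side.png

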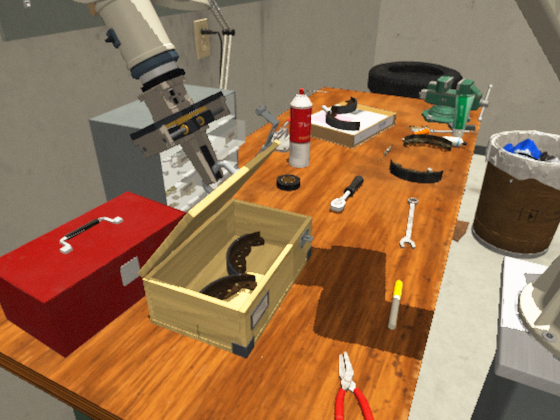

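View pics/p_wrist.png

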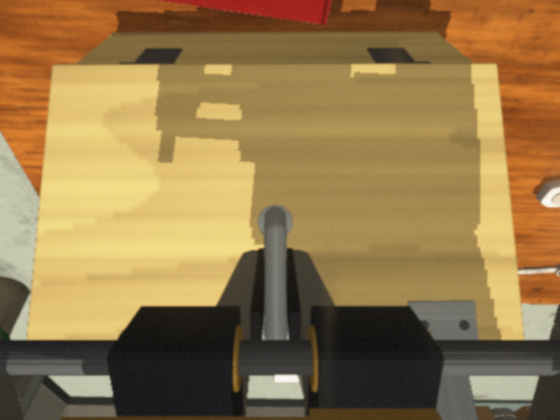

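```bash
python3 -m creep '[[0,-0.64,0.56,-2,0,0],[0,-0.62,0.58,-2,0,0],[0,-0.61,0.59,-2,0,0],[0,-0.59,0.61,-1,0,0],[0,-0.57,0.62,-1,0,0]]'; python3 -m creep '[[0,0,0,0,0,0],[0,0,0,0,0,0],[0,0,0,0,0,0]]';
python3 lid.py .711 .100 .1 2 -1; python3 look.py q wrist side
```

```text
t: 15.28
eef_pos: [0.693, 0.1893, 0.234]
eef_rot: [-1.674, 1.606, -0.837]
contact_force: [-6.5, -1.0, -6.4]
gripper_width: 0.0111
t: 15.65
eef_pos: [0.6937, 0.1894, 0.2342]
eef_rot: [-1.671, 1.604, -0.839]
contact_force: [-4.0, -2.0, -12.5]
gripper_width: 0.0109
hold [0.7044 0.1898 0.2495] r 0.149642054926516 lid est 1.2258331876375135 F [ -4.   -2.  -12.5] t 15.65 w 0.010852276963883937
[-0.   -0.44  0.59] -0.5 [0.7118 0.1901 0.2496]
[-0.   -0.42  0.61] -0.5 [0.7193 0.1904 0.2494]
[[ 0.0395 -0.5723  0.8191  0.6936]
 [-0.9992 -0.0246  0.031   0.1894]
 [ 0.0024 -0.8197 -0.5728  0.2341]
 [ 0.      0.      0.      1.    ]] hold [0.7044 0.1898 0.2495] 15.7 [0.2153 0.8839 0.8241 0.11   2.0342 1.7661]
```

View pics/q_side.png

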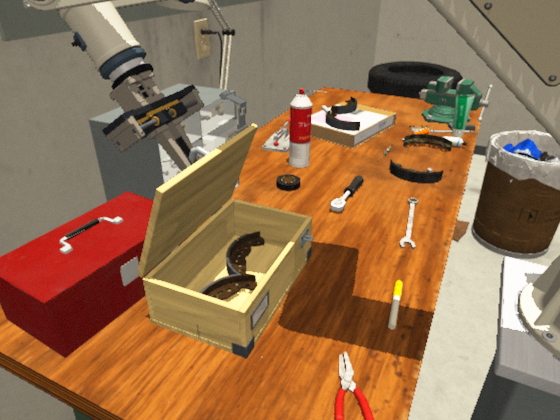

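```bash
python3 -m creep '[[0,0,0,0,0,0],[0,0,0,0,0,0],[0,0,0,0,0,0],[0,0,0,0,0,0]]' 0.4; python3 -m creep '[[0,-2,0,0,0,0],[0,-3,0,0,0,0],[0,-4,0,0,0,0],[0,-3,0,0,0,0],[0,0,0,0,0,0]]'; python3 look.py r wrist side; python3 d.py 0.7 .19 .25 0
```

```text
t: 16.25
eef_pos: [0.6941, 0.1896, 0.236]
eef_rot: [-1.67, 1.604, -0.839]
contact_force: [-0.3, 0.3, 0.4]
gripper_width: 0.0492
t: 16.88
eef_pos: [0.7637, 0.1925, 0.3344]
eef_rot: [-1.668, 1.602, -0.84]
contact_force: [-0.1, 0.3, -1.0]
gripper_width: 0.0552
[[ 0.0395 -0.5714  0.8197  0.763 ]
 [-0.9992 -0.0239  0.0314  0.1924]
 [ 0.0016 -0.8203 -0.5719  0.3328]
 [ 0.      0.      0.      1.    ]] hold [0.7737 0.1929 0.3482] 16.925 [0.2032 1.0547 0.2909 0.1356 2.394  1.8061]
t 16.975 hold [0.7731 0.1929 0.3475] q [0.2033 1.0544 0.2939 0.1356 2.3935 1.8061] F [ 0.2663 -0.1952 -1.153 ] w 0.055326367474412545
tool y [-0.5731 -0.0243 -0.8191] x [ 0.0396 -0.9992  0.0019] tilt -34.979631841739796
delta cm [-0.0179 12.1803 -0.401 ]
turn deg [35.0037 -0.0642  0.0981]
```

View pics/r_side.png

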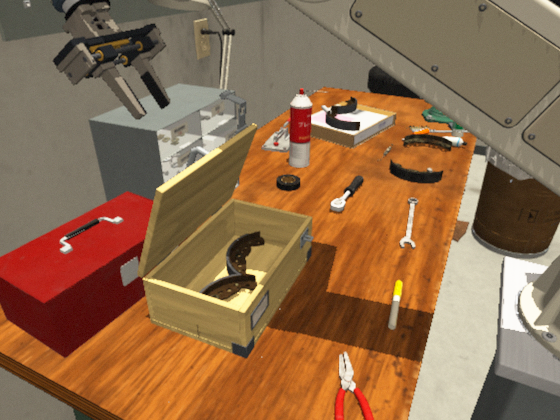

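View pics/r_wrist.png

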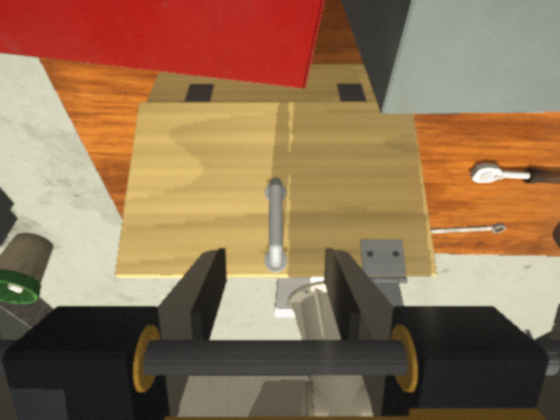

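Run:
```python
from h import *
S=vision.camera("side");cv2.imwrite("pics/s.png",cv2.resize(S["frame"][90:250,130:290],None,fx=4,fy=4))
y=np.radians(2.3);n=np.array([-np.sin(y),np.cos(y),0]);p0=np.array([.5276,.0329,.1])
for uv in((256,130),(251,126)):
    o,d=ray(S,uv);p=o+d*(n@(p0-o))/(n@d);print(p,np.arctan2(p[2]-.1,.714-p[0]))
print(arm.state()["t"],arm.state()["dq"])
```

```text
[0.65221723 0.03790515 0.26882985] 1.2199861129277654
[0.66297155 0.03833708 0.27537267] 1.2876429875675597
17.025 [ 0.00147329 -0.00634577  0.01097873  0.0006795   0.00831694  0.0001982 ]
```

View pics/s.png

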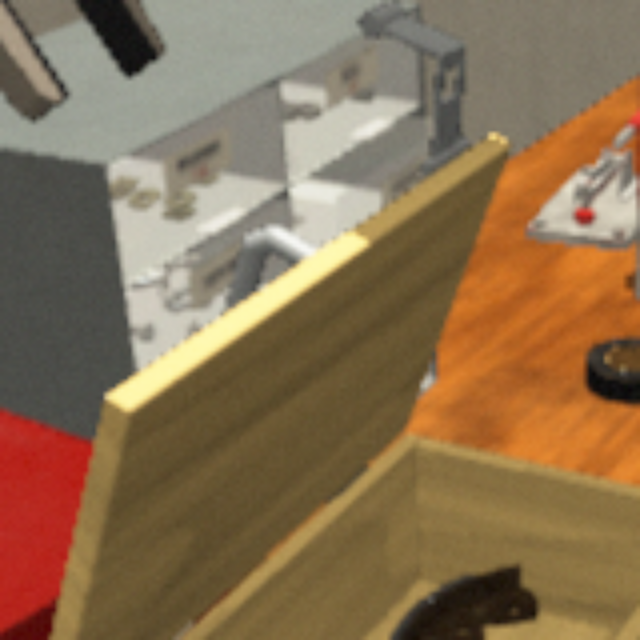

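```bash
python3 -c "
from rig import arm
print(arm.sign_off())"
```

```text
the job is handed in; nothing more can be done
None
```

I opened the chest and handed the job in at about 17 s of the 51 s allowed; `sign_off` gives no verdict, so success rests on my own checks below.

- **Hasp:** I pinched the roll (fingers read 24 mm) and swung the hasp off the staple to about 1.85 rad while the lid was shut. That angle comes from the gripper's position. The pictures after release show the hasp still out and the lid still shut.
- **Lid:** I pinched the handle bar and raised the lid along its arc, with the contact force reading no more than about 15 N. The gripper position put the lid at about 1.22 rad.
- **Final checks:** I let go and backed off about 12 cm, after which the contact force read about 1 N (sensor noise). The last side picture put the lid at about 1.22 rad by its near edge (1.29 from a second, rougher pixel). It also showed the hasp still swung out, though I did not measure its angle again after the lid went up.
- **What went wrong on the way:** My first approach to the roll, tilted 45° forward, pushed two wrist joints to within 0.01 rad of their range limits. I backed off to a 20° tilt and went on. One rough measurement of the cabinet behind the chest disagreed between views by about 10 mm, but the gripper stayed well clear of it.

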